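Find the tired shock mount and push its tag down

ROBOT

A 6-joint arm with a two-finger parallel gripper is mounted at the origin on the work surface. World frame = base frame: x ahead of the robot, y to its left, z up, the work surface at z = 0. Lengths are in mm, angles in rad, forces in N, time in s.
With the tool pointing down it reaches from about 325 to 925 mm from the base axis. Payload 3.1 kg.
Tool frame: the origin (TCP) lies at the very end of the fingers, on their centre line; the grasp point (between the pads) lies 19 mm behind it; z points along the fingers, y is the line along which they close (so a half turn about z gives the same grasp; the last joint's range is limited). The gripper opens to 85 mm and grips with 20 to 120 N. Pads are 22 mm wide; open, the fingers measure 114 mm over their backs; the gripper's body (76 mm by 85 mm) begins 54 mm behind the grasp point. The pads swing forward as they close: fully open they stand 13 mm farther back than shut.
Start: joints at [0.989, 0.217, 1.613, -0, 1.311, -0.112], TCP at [282.927, 557.307, 231.3] pointing down, gripper open.
Joint ranges: [-2.75, 2.75], [-0.78, 2.1], [0.31, 2.55], [-1.13, 4.27], [0.13, 2.63], [-2.58, 2.58]. Speed limits (rad/s): [2.79, 2.79, 3.14, 3.14, 3.14, 3.14].

INTERFACE

Orientations are given as a 3x3 rotation matrix whose columns are the frame's x, y, z axes.
In Python, from cell import * gives the robot as it stands.
- The arm moves only by the tool servo_tool, never from a script. Its argument "deltas" is a list of rows, each an object with "slide": the shift along the tool's x, y, z each as a share of 0.1 m, from -1 to 1, a list of three; "delta_rot": the turn, a rotation vector about the tool's x, y, z each as a share of 360 degrees, from -1 to 1, a list of three. A call has exactly 10 rows; each row shifts and turns the commanded pose from where the row before left it, along the tool's axes as they then stand; what a row does not reach is not made up. A row lasts 1/8 s, in which the tool goes at most 62.5 mm and 10.7 degrees, less where a joint would pass 70% of its speed; a pose out of reach is approached as far as the arm can. A call with a number of a shift or a turn outside -1 to 1 is refused whole. A call with a gripper value outside its range is refused whole. "jaw" is the opening, from 0 (shut) to 1 (fully open), set as the call begins (left out, the last holds). The fingers move at their own pace and stop on an object; "force" is the grip in N (left out, the last holds). Time passes only in rows, so rows that do not move let the fingers close, or fill a call up. It gives the time, the measured TCP pose, the force, the opening and the grip force at its end, in the units of the state.
- get_obs(): the state, without advancing time (a new reading comes with each control period).
- get_image(name): name is "scene" or "top" or "wrist"; returns a dict with "img" (480x640x3 uint8, red, green, blue), "mtx" (3x3 intrinsics, pixels), "distortion" ([k1, k2, p1, p2, k3] as OpenCV has them; the pictures are not rectified), "position" and "attitude" of the camera in the world. Camera axes: x right, y down, z forward; pixel columns grow to the right and rows downward; lengths in mm; the calibration is good to about 2 mm. A picture is of the moment at which its call begins. There is no depth.
- hand_in(): hands the job in; it is judged then, once.
The state is a dict: "time_s": time; "q": joint angles; "qd": joint speeds; "joint_torque": joint torques, N m; "eef_pos": TCP position; "tcp_rot": TCP orientation; "force": force on the tool from outside, world axes, zero at the start; "ft_torque": the same for the moment, N m; "gripper_width": opening from 0.0 (shut) to 1.0 (fully open); "grasp_force": force on a finger pad.
Only numpy, scipy, OpenCV 4.12 (cv2) and the standard library are available. Lean on these libraries where they do the work, as an engineer would, in place of code of your own. Each camera call takes 0.05 s, during which the arm holds its last target. There are 200 camera calls.

TASK

Three look-alike spring-mounted machine feet stand among the clutter on the bench. With the fingertips press each one's round rubber pad gently, with about 6 N (never over 18 N), to find the softest, then push that one's white tag all the way down. Leave the other two tags up, do not push the small telltale collars yourself, do not lift or shift the feet or anything else on the bench, and finish clear of everything.

Things in the scene. Friction and masses are not known exactly. Their poses are not given: they have to be found in the camera images.
- mount_a: one of three look-alike sprung feet, loose, 0.9 kg, in a row across the bench; which is where, and softest, is not in the name. Base 132 x 80 x 12 mm (x -38 to +94, y -34 to +46). Origin under the pad's axis, z up, +x from pad to tag. Cup 48 mm wide, 44 high under the pad; steel rod 6 mm thick at y = +37, 58 high, with collar; tag housing 28 x 36 mm, 36 high, at x = +70
- mount_b: one of three look-alike sprung feet, loose, 0.9 kg, in a row across the bench; which is where, and softest, is not in the name. Base 132 x 80 x 12 mm (x -38 to +94, y -34 to +46). Origin under the pad's axis, z up, +x from pad to tag. Cup 48 mm wide, 44 high under the pad; steel rod 6 mm thick at y = +37, 58 high, with collar; tag housing 28 x 36 mm, 36 high, at x = +70
- mount_c: one of three look-alike sprung feet, loose, 0.9 kg, in a row across the bench; which is where, and softest, is not in the name. Base 132 x 80 x 12 mm (x -38 to +94, y -34 to +46). Origin under the pad's axis, z up, +x from pad to tag. Cup 48 mm wide, 44 high under the pad; steel rod 6 mm thick at y = +37, 58 high, with collar; tag housing 28 x 36 mm, 36 high, at x = +70
- pad_a_top (a point): centre of the top of mount_a's pad, a black rubber disc 52 mm across and 12 mm thick on a coil spring; its top stands 82 mm above the bench when free
- pad_a (a joint): how far mount_a's pad is pressed down, m: 0 free, 0.022 at the stop; springs back when let go. All give from about 1.5 N. At 6 N the softest goes down about 14 mm, the two others only 1.5 to 3 mm; at 8.5 N the softest reaches its stop
- collar_a (a joint): telltale of mount_a: a small black collar (16 mm across, 7 mm tall) on the rod beside the pad, pushed down by the pad's ear and left at the deepest press so far, m: starts at 0, top 56 mm above the bench. Moved by the pad only, never by hand
- pad_b_top (a point): centre of the top of mount_b's pad, a black rubber disc 52 mm across and 12 mm thick on a coil spring; its top stands 82 mm above the bench when free
- pad_b (a joint): how far mount_b's pad is pressed down, m: 0 free, 0.022 at the stop; springs back when let go. All give from about 1.5 N. At 6 N the softest goes down about 14 mm, the two others only 1.5 to 3 mm; at 8.5 N the softest reaches its stop
- collar_b (a joint): telltale of mount_b: a small black collar (16 mm across, 7 mm tall) on the rod beside the pad, pushed down by the pad's ear and left at the deepest press so far, m: starts at 0, top 56 mm above the bench. Moved by the pad only, never by hand
- pad_c_top (a point): centre of the top of mount_c's pad, a black rubber disc 52 mm across and 12 mm thick on a coil spring; its top stands 82 mm above the bench when free
- pad_c (a joint): how far mount_c's pad is pressed down, m: 0 free, 0.022 at the stop; springs back when let go. All give from about 1.5 N. At 6 N the softest goes down about 14 mm, the two others only 1.5 to 3 mm; at 8.5 N the softest reaches its stop
- collar_c (a joint): telltale of mount_c: a small black collar (16 mm across, 7 mm tall) on the rod beside the pad, pushed down by the pad's ear and left at the deepest press so far, m: starts at 0, top 56 mm above the bench. Moved by the pad only, never by hand
- tag_a_top (a point): centre of the flat top of mount_a's tag, a white plastic push tab 24 x 32 mm (its mount's x, y), 70 mm from the pad's axis along the mount's +x; top 57 to 60 mm above the bench at the start, 45 mm when fully down
- tag_a (a joint): how far mount_a's tag is pushed down, m: starts at 0 to 0.003, 0.015 at the stop; slides stiffly (about 4 N) and stays where it is left
- tag_b_top (a point): centre of the flat top of mount_b's tag, a white plastic push tab 24 x 32 mm (its mount's x, y), 70 mm from the pad's axis along the mount's +x; top 57 to 60 mm above the bench at the start, 45 mm when fully down
- tag_b (a joint): how far mount_b's tag is pushed down, m: starts at 0 to 0.003, 0.015 at the stop; slides stiffly (about 4 N) and stays where it is left
- tag_c_top (a point): centre of the flat top of mount_c's tag, a white plastic push tab 24 x 32 mm (its mount's x, y), 70 mm from the pad's axis along the mount's +x; top 57 to 60 mm above the bench at the start, 45 mm when fully down
- tag_c (a joint): how far mount_c's tag is pushed down, m: starts at 0 to 0.003, 0.015 at the stop; slides stiffly (about 4 N) and stays where it is left
- oil: bystander, loose, to be left alone: white plastic oil bottle with a black cap, standing, 32 mm across, 85 mm tall; origin at the centre of its underside
- bush: bystander, loose, to be left alone: bare steel bush (short thick tube), standing, 34 mm across, 45 mm tall; origin at the centre of its underside
- tape: bystander, loose, to be left alone: roll of dull yellow tape lying flat, 90 mm across, 50 mm tall; origin at the centre of its underside
- foam: bystander, loose, to be left alone: cream foam sanding block, 50 x 90 x 30 mm (x, y, z); origin at the centre of its underside
- driver: bystander, loose, to be left alone: screwdriver with a black handle, lying on the bench along its x axis, handle to its -x
- offcut: bystander, loose, to be left alone: wooden offcut 150 x 35 x 20 mm lying along its x axis; origin at the centre of its underside

How it is judged:
By the outcome, as a careful person would: the job done as asked, in the order asked, and still so for the second after the job is handed in, with the robot touching nothing.
It also fails if it takes over 51 s, if anything falls off the work surface, if the arm or the gripper's body presses on something with over 40 N, if the wrist force passes 120 N, or if a joint passes its speed limit or range.

## Working session

There is one attempt and no reset: what is moved stays moved. The work goes in short steps, Python scripts to look and compute and a tool call to move; the robot and the scene stay as the last step left them, time stands still between calls to the robot, and variables do not carry over. Pictures are saved under pics/ and viewed, at most 10 in all, crops included, and the job is handed in when it is done.

Besides the shell and the picture viewer there is one more tool, called after "Emit:" in YAML: its name, and indented under it one key for each argument. servo_tool: Moves the arm, as the interface text tells. Shift numbers are shares of 0.1 m and turn numbers shares of 360 degrees, none past 1 either way. Its arguments: {"type":"object","properties":{"deltas":{"type":"array","items":{"type":"object","properties":{"slide":{"type":"array","items":{"type":"number","minimum":-1,"maximum":1}},"delta_rot":{"type":"array","items":{"type":"number","minimum":-1,"maximum":1}}}}},"jaw":{"type":"number"},"force":{"type":"number"}},"required":["deltas"]}

```bash
mkdir -p pics
python3 - <<'E'
from cell import *
import cv2,pickle
d={}
for n in ("top","scene"):
    r=get_image(n); d[n]=r; cv2.imwrite(f"pics/{n}0.png",r["img"][:,:,::-1])
    print(n,r["mtx"],r["position"],r["attitude"],r["distortion"])
pickle.dump(d,open("im0.pkl","wb"))
o=get_obs();print(o["eef_pos"],o["tcp_rot"],o["force"],o["time_s"])
E
```

```text
top [[554.93048174   0.         323.25880342]
 [  0.         554.93048174 238.00154962]
 [  0.           0.           1.        ]] [ 430.75967826  -43.97405916 1258.53757451] [[ 0.024092   -0.99411104  0.10565419]
 [-0.99969424 -0.02454523 -0.00299135]
 [ 0.00556704 -0.10554982 -0.99439843]] [-0.03372556  0.          0.          0.          0.        ]
scene [[623.70344878   0.         328.2403718 ]
 [  0.         623.70344878 234.03480014]
 [  0.           0.           1.        ]] [1409.34717119  423.586001    790.29084224] [[-0.50153678  0.4992768  -0.70652922]
 [ 0.86489637  0.3085936  -0.39588415]
 [ 0.02037463 -0.80962502 -0.58659373]] [-0.22058036  0.          0.          0.          0.        ]
[282.48620245 556.6866289  230.07060146] [[-8.91680447e-01  4.52663751e-01 -1.22816369e-03]
 [ 4.52665342e-01  8.91678582e-01 -1.84254974e-03]
 [ 2.61071784e-04 -2.19891271e-03 -9.99997548e-01]] [0.62650578 0.15725915 0.75292366] 0.1
```

View pics/top0.png

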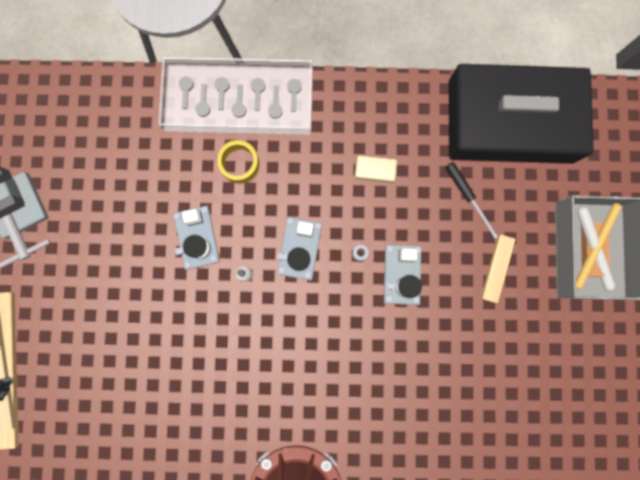

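View pics/scene0.png

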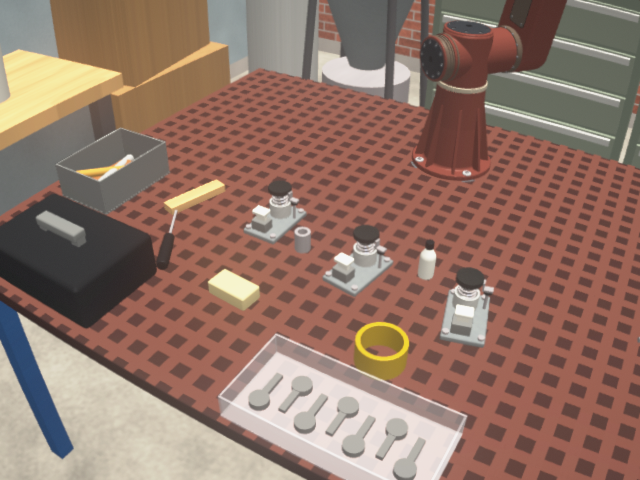

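```bash
cat > h.py <<'E'
import numpy as np,cv2
def pix2w(r,uv,z):
    n=cv2.undistortPoints(np.array([[uv]],float),r["mtx"],np.array(r["distortion"]))[0,0]
    d=np.array(r["attitude"])@[n[0],n[1],1.]; p=np.array(r["position"]); return p+d*(z-p[2])/d[2]
def w2pix(r,P):
    R=np.array(r["attitude"]);t=-R.T@np.array(r["position"])
    return cv2.projectPoints(np.array(P,float).reshape(-1,1,3),cv2.Rodrigues(R.T)[0],t,r["mtx"],np.array(r["distortion"]))[0][:,0]
E
python3 - <<'E'
import pickle; from h import *
d=pickle.load(open("im0.pkl","rb")); t=d["top"];im=t["img"]
hsv=cv2.cvtColor(im,cv2.COLOR_RGB2HSV)
vis=im.copy()
for nm,(pu,pv),(tu,tv) in (("L",(195,246),(191,216)),("M",(299,259),(305,229)),("R",(410,286),(409,254))):
    def blob(m,u,v):
        n,l,s,c=cv2.connectedComponentsWithStats(m.astype(np.uint8),connectivity=4)
        k=l[v,u]; return c[k],s[k],k,l
    c,s,k,l=blob(im.max(2)<75,pu,pv); P=pix2w(t,c,82)
    c2,s2,k2,l2=blob((im.min(2)>205),tu,tv); T=pix2w(t,c2,59)
    yaw=np.degrees(np.arctan2(*(T-P)[[1,0]]))
    print(nm,c,s,P.round(1),c2,s2,T.round(1),np.linalg.norm((T-P)[:2]).round(1),yaw.round(1))
    a=np.radians(yaw);X=np.array([np.cos(a),np.sin(a),0]);Y=np.array([-X[1],X[0],0])
    q=[P*[1,1,0]+x*X+y*Y+[0,0,12] for x,y in((-38,-34),(94,-34),(94,46),(-38,46))]
    print("scene pad,tag px",w2pix(d["scene"],[P,T]).round(1).tolist())
    vis[l==k]=[255,0,0];vis[l2==k2]=[0,0,255]
    cv2.polylines(vis,[w2pix(t,q).round().astype(int).reshape(-1,1,2)],True,(0,255,0))
a=cv2.resize(vis[195:315,160:440],None,fx=2.8,fy=2.8,interpolation=cv2.INTER_NEAREST)
b=cv2.resize(d["scene"]["img"][170:350,230:510],None,fx=2.8,fy=2.8)[:260*2]
cv2.imwrite("pics/c1.png",a[:,:,::-1]);cv2.imwrite("pics/c2.png",b[:,:784,::-1])
E
```

```text
L [194.26706231 245.85459941] [184 236  21  21 337] [532.2 226.8  82. ] [189.57923497 215.69945355] [182 209  17  14 183] [600.  245.5  59. ] 70.4 15.5
scene pad,tag px [[469.5, 275.4], [464.3, 310.4]]
M [298.44036697 258.72171254] [289 249  20  21 327] [510.2   4.1  82. ] [304.37435897 227.50769231] [296 221  18  14 195] [580.2  -5.9  59. ] 70.7 -8.2
scene pad,tag px [[366.0, 231.5], [343.8, 258.0]]
R [409.67638484 286.10787172] [400 276  21  21 343] [ 457.9 -232.9   82. ] [409.46376812 253.41545894] [401 248  19  13 207] [ 529.2 -235.5   59. ] 71.3 -2.1
scene pad,tag px [[279.8, 186.0], [260.2, 210.0]]
```

View pics/c1.png

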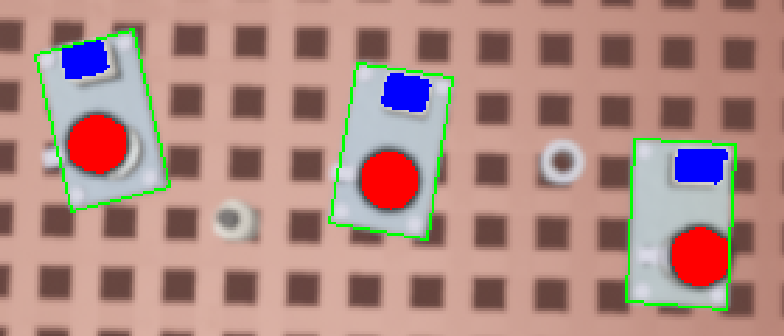

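View pics/c2.png

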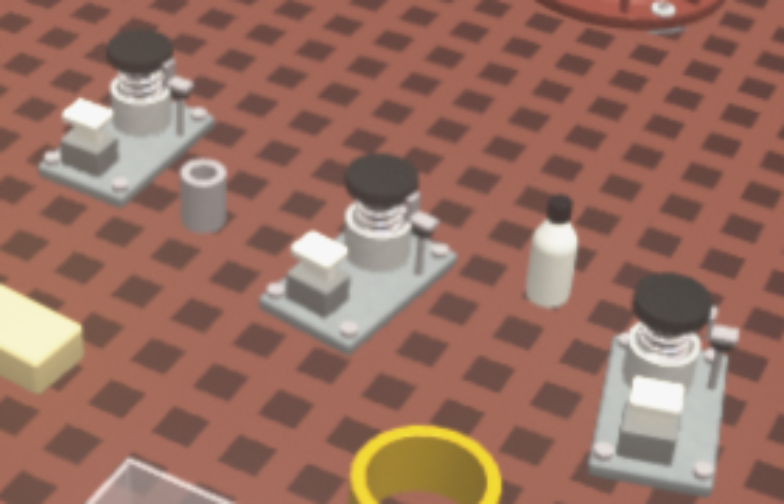

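Top view shows the three mounts in a row with pads at about (194,246), (298,259) and (410,286) and tags 70 mm "above" each. The fitted base outlines match, so I'm acting on them.

Emit:
servo_tool:
  deltas:
    - {"delta_rot": [0, 0, -0.025]}
    - {"delta_rot": [0, 0, -0.025]}
    - {"delta_rot": [0, 0, -0.025]}
    - {"slide": [-0.356, -0.472, 0]}
    - {"slide": [-0.356, -0.472, 0]}
    - {"slide": [-0.356, -0.472, 0]}
    - {"slide": [-0.356, -0.472, 0]}
    - {"slide": [-0.356, -0.472, 0]}
    - {"slide": [-0.356, -0.472, 0]}
    - {"slide": [-0.356, -0.472, 0]}
  jaw: 0

```text
schema error: expected keys slide, delta_rot
```

Emit:
servo_tool:
  deltas:
    - {"slide": [0, 0, 0], "delta_rot": [0, 0, -0.025]}
    - {"slide": [0, 0, 0], "delta_rot": [0, 0, -0.025]}
    - {"slide": [0, 0, 0], "delta_rot": [0, 0, -0.025]}
    - {"slide": [-0.356, -0.472, 0], "delta_rot": [0, 0, 0]}
    - {"slide": [-0.356, -0.472, 0], "delta_rot": [0, 0, 0]}
    - {"slide": [-0.356, -0.472, 0], "delta_rot": [0, 0, 0]}
    - {"slide": [-0.356, -0.472, 0], "delta_rot": [0, 0, 0]}
    - {"slide": [-0.356, -0.472, 0], "delta_rot": [0, 0, 0]}
    - {"slide": [-0.356, -0.472, 0], "delta_rot": [0, 0, 0]}
    - {"slide": [-0.356, -0.472, 0], "delta_rot": [0, 0, 0]}
  jaw: 0

```text
time_s: 1.35
eef_pos: [533.2, 225.5, 230.8]
tcp_rot: [[-1.0, -0.001, -0.001], [-0.001, 1.0, 0.0], [0.001, 0.0, -1.0]]
force: [-0.3, 0.4, -0.4]
gripper_width: -0.002
grasp_force: 0.0
```

Emit:
servo_tool:
  deltas:
    - {"slide": [0, 0.01, 0.4], "delta_rot": [0, 0, 0]}
    - {"slide": [0, 0, 0.4], "delta_rot": [0, 0, 0]}
    - {"slide": [0, 0, 0.3], "delta_rot": [0, 0, 0]}
    - {"slide": [0, 0, 0.2], "delta_rot": [0, 0, 0]}
    - {"slide": [0, 0, 0.1], "delta_rot": [0, 0, 0]}
    - {"slide": [0, 0, 0.05], "delta_rot": [0, 0, 0]}
    - {"slide": [0, 0, 0], "delta_rot": [0, 0, 0]}
    - {"slide": [0, 0, 0], "delta_rot": [0, 0, 0]}
    - {"slide": [0, 0, 0], "delta_rot": [0, 0, 0]}
    - {"slide": [0, 0, 0], "delta_rot": [0, 0, 0]}

```text
time_s: 2.6
eef_pos: [532.9, 228.4, 86.8]
tcp_rot: [[-1.0, -0.002, 0.001], [-0.002, 1.0, 0.0], [-0.001, 0.0, -1.0]]
force: [0.3, -0.6, -0.7]
gripper_width: -0.002
grasp_force: 0.0
```

Emit:
servo_tool:
  deltas:
    - {"slide": [0, 0, 0.02], "delta_rot": [0, 0, 0]}
    - {"slide": [0, 0, 0.01], "delta_rot": [0, 0, 0]}
    - {"slide": [0, 0, 0.01], "delta_rot": [0, 0, 0]}
    - {"slide": [0, 0, 0.01], "delta_rot": [0, 0, 0]}
    - {"slide": [0, 0, 0.01], "delta_rot": [0, 0, 0]}
    - {"slide": [0, 0, 0], "delta_rot": [0, 0, 0]}
    - {"slide": [0, 0, 0], "delta_rot": [0, 0, 0]}
    - {"slide": [0, 0, 0], "delta_rot": [0, 0, 0]}
    - {"slide": [0, 0, 0], "delta_rot": [0, 0, 0]}
    - {"slide": [0, 0, 0], "delta_rot": [0, 0, 0]}

```text
time_s: 3.85
eef_pos: [532.6, 228.3, 80.4]
tcp_rot: [[-1.0, -0.001, -0.0], [-0.001, 1.0, -0.0], [0.0, -0.0, -1.0]]
force: [-1.2, -0.7, 4.6]
gripper_width: 0.005
grasp_force: 2.1
```

Emit:
servo_tool:
  deltas:
    - {"slide": [0, 0, 0.006], "delta_rot": [0, 0, 0]}
    - {"slide": [0, 0, 0], "delta_rot": [0, 0, 0]}
    - {"slide": [0, 0, 0], "delta_rot": [0, 0, 0]}
    - {"slide": [0, 0, 0], "delta_rot": [0, 0, 0]}
    - {"slide": [0, 0, 0], "delta_rot": [0, 0, 0]}
    - {"slide": [0, 0, 0], "delta_rot": [0, 0, 0]}
    - {"slide": [0, 0, 0], "delta_rot": [0, 0, 0]}
    - {"slide": [0, 0, 0], "delta_rot": [0, 0, 0]}
    - {"slide": [0, 0, 0], "delta_rot": [0, 0, 0]}
    - {"slide": [0, 0, 0], "delta_rot": [0, 0, 0]}

```text
time_s: 5.1
eef_pos: [532.6, 228.3, 79.8]
tcp_rot: [[-1.0, -0.001, -0.0], [-0.001, 1.0, -0.0], [0.0, -0.0, -1.0]]
force: [-3.9, -1.3, 6.0]
gripper_width: 0.002
grasp_force: 2.5
```

Emit:
servo_tool:
  deltas:
    - {"slide": [0, 0, -0.05], "delta_rot": [0, 0, 0]}
    - {"slide": [0, 0, -0.45], "delta_rot": [0, 0, 0]}
    - {"slide": [0.056, -0.56, 0], "delta_rot": [0, 0, 0]}
    - {"slide": [0.056, -0.56, 0], "delta_rot": [0, 0, 0]}
    - {"slide": [0.056, -0.56, 0], "delta_rot": [0, 0, 0]}
    - {"slide": [0.056, -0.56, 0], "delta_rot": [0, 0, 0]}
    - {"slide": [0, 0, 0], "delta_rot": [0, 0, 0]}
    - {"slide": [0, 0, 0.3], "delta_rot": [0, 0, 0]}
    - {"slide": [0, 0, 0.13], "delta_rot": [0, 0, 0]}
    - {"slide": [0, 0, 0], "delta_rot": [0, 0, 0]}

```text
time_s: 6.35
eef_pos: [509.2, 5.2, 85.2]
tcp_rot: [[-1.0, -0.002, -0.003], [-0.002, 1.0, 0.001], [0.003, 0.001, -1.0]]
force: [1.0, 0.3, 0.6]
gripper_width: -0.005
grasp_force: 0.0
```

Emit:
servo_tool:
  deltas:
    - {"slide": [0, 0, 0], "delta_rot": [0, 0, 0]}
    - {"slide": [0, 0, 0.02], "delta_rot": [0, 0, 0]}
    - {"slide": [0, 0, 0.01], "delta_rot": [0, 0, 0]}
    - {"slide": [0, 0, 0.01], "delta_rot": [0, 0, 0]}
    - {"slide": [0, 0, 0.01], "delta_rot": [0, 0, 0]}
    - {"slide": [0, 0, 0.01], "delta_rot": [0, 0, 0]}
    - {"slide": [0, 0, 0.01], "delta_rot": [0, 0, 0]}
    - {"slide": [0, 0, 0], "delta_rot": [0, 0, 0]}
    - {"slide": [0, 0, 0], "delta_rot": [0, 0, 0]}
    - {"slide": [0, 0, 0], "delta_rot": [0, 0, 0]}

```text
time_s: 7.6
eef_pos: [510.6, 4.2, 79.7]
tcp_rot: [[-1.0, -0.001, 0.0], [-0.001, 1.0, -0.0], [-0.0, -0.0, -1.0]]
force: [0.5, 0.2, 0.7]
gripper_width: -0.002
grasp_force: 0.7
```

Emit:
servo_tool:
  deltas:
    - {"slide": [0, 0, 0.01], "delta_rot": [0, 0, 0]}
    - {"slide": [0, 0, 0.01], "delta_rot": [0, 0, 0]}
    - {"slide": [0, 0, 0.01], "delta_rot": [0, 0, 0]}
    - {"slide": [0, 0, 0], "delta_rot": [0, 0, 0]}
    - {"slide": [0, 0, 0], "delta_rot": [0, 0, 0]}
    - {"slide": [0, 0, 0], "delta_rot": [0, 0, 0]}
    - {"slide": [0, 0, 0], "delta_rot": [0, 0, 0]}
    - {"slide": [0, 0, 0], "delta_rot": [0, 0, 0]}
    - {"slide": [0, 0, 0], "delta_rot": [0, 0, 0]}
    - {"slide": [0, 0, 0], "delta_rot": [0, 0, 0]}

```text
time_s: 8.85
eef_pos: [510.6, 4.2, 76.7]
tcp_rot: [[-1.0, -0.001, 0.0], [-0.001, 1.0, -0.0], [-0.0, -0.0, -1.0]]
force: [-0.9, -0.2, 1.8]
gripper_width: 0.003
grasp_force: 1.2
```

Clearly soft; pressing on to about 6 N.

Emit:
servo_tool:
  deltas:
    - {"slide": [0, 0, 0.01], "delta_rot": [0, 0, 0]}
    - {"slide": [0, 0, 0.01], "delta_rot": [0, 0, 0]}
    - {"slide": [0, 0, 0.01], "delta_rot": [0, 0, 0]}
    - {"slide": [0, 0, 0.01], "delta_rot": [0, 0, 0]}
    - {"slide": [0, 0, 0.01], "delta_rot": [0, 0, 0]}
    - {"slide": [0, 0, 0.01], "delta_rot": [0, 0, 0]}
    - {"slide": [0, 0, 0.01], "delta_rot": [0, 0, 0]}
    - {"slide": [0, 0, 0.01], "delta_rot": [0, 0, 0]}
    - {"slide": [0, 0, 0], "delta_rot": [0, 0, 0]}
    - {"slide": [0, 0, 0], "delta_rot": [0, 0, 0]}

```text
time_s: 10.1
eef_pos: [510.6, 4.2, 68.7]
tcp_rot: [[-1.0, -0.001, 0.0], [-0.001, 1.0, 0.0], [-0.0, 0.0, -1.0]]
force: [-0.6, 0.2, 5.7]
gripper_width: -0.0
grasp_force: 2.4
```

Emit:
servo_tool:
  deltas:
    - {"slide": [0, 0, -0.15], "delta_rot": [0, 0, 0]}
    - {"slide": [0, 0, -0.45], "delta_rot": [0, 0, 0]}
    - {"slide": [0.106, -0.474, 0], "delta_rot": [0, 0, 0]}
    - {"slide": [0.106, -0.474, 0], "delta_rot": [0, 0, 0]}
    - {"slide": [0.106, -0.474, 0], "delta_rot": [0, 0, 0]}
    - {"slide": [0.106, -0.474, 0], "delta_rot": [0, 0, 0]}
    - {"slide": [0.106, -0.474, 0], "delta_rot": [0, 0, 0]}
    - {"slide": [0, 0, 0.3], "delta_rot": [0, 0, 0]}
    - {"slide": [0, 0, 0.12], "delta_rot": [0, 0, 0]}
    - {"slide": [0, 0, 0], "delta_rot": [0, 0, 0]}

```text
time_s: 11.35
eef_pos: [456.5, -231.4, 85.3]
tcp_rot: [[-1.0, -0.002, -0.003], [-0.002, 1.0, 0.002], [0.003, 0.002, -1.0]]
force: [-0.8, 0.2, 0.1]
gripper_width: -0.001
grasp_force: 0.0
```

Emit:
servo_tool:
  deltas:
    - {"slide": [0, 0, 0], "delta_rot": [0, 0, 0]}
    - {"slide": [0, 0, 0.02], "delta_rot": [0, 0, 0]}
    - {"slide": [0, 0, 0.01], "delta_rot": [0, 0, 0]}
    - {"slide": [0, 0, 0.01], "delta_rot": [0, 0, 0]}
    - {"slide": [0, 0, 0.01], "delta_rot": [0, 0, 0]}
    - {"slide": [0, 0, 0.01], "delta_rot": [0, 0, 0]}
    - {"slide": [0, 0, 0], "delta_rot": [0, 0, 0]}
    - {"slide": [0, 0, 0], "delta_rot": [0, 0, 0]}
    - {"slide": [0, 0, 0], "delta_rot": [0, 0, 0]}
    - {"slide": [0, 0, 0], "delta_rot": [0, 0, 0]}

```text
time_s: 12.6
eef_pos: [458.0, -232.9, 80.9]
tcp_rot: [[-1.0, -0.001, 0.0], [-0.001, 1.0, -0.0], [-0.0, -0.0, -1.0]]
force: [-1.7, 0.7, 3.8]
gripper_width: 0.003
grasp_force: 2.1
```

Emit:
servo_tool:
  deltas:
    - {"slide": [0, 0, 0.007], "delta_rot": [0, 0, 0]}
    - {"slide": [0, 0, 0], "delta_rot": [0, 0, 0]}
    - {"slide": [0, 0, 0], "delta_rot": [0, 0, 0]}
    - {"slide": [0, 0, 0], "delta_rot": [0, 0, 0]}
    - {"slide": [0, 0, 0], "delta_rot": [0, 0, 0]}
    - {"slide": [0, 0, 0], "delta_rot": [0, 0, 0]}
    - {"slide": [0, 0, 0], "delta_rot": [0, 0, 0]}
    - {"slide": [0, 0, 0], "delta_rot": [0, 0, 0]}
    - {"slide": [0, 0, 0], "delta_rot": [0, 0, 0]}
    - {"slide": [0, 0, 0], "delta_rot": [0, 0, 0]}

```text
time_s: 13.85
eef_pos: [458.0, -232.9, 80.3]
tcp_rot: [[-1.0, -0.001, 0.0], [-0.001, 1.0, -0.0], [-0.0, -0.0, -1.0]]
force: [-1.5, 1.0, 5.0]
gripper_width: 0.002
grasp_force: 2.7
```

Emit:
servo_tool:
  deltas:
    - {"slide": [0, 0, 0.005], "delta_rot": [0, 0, 0]}
    - {"slide": [0, 0, 0], "delta_rot": [0, 0, 0]}
    - {"slide": [0, 0, 0], "delta_rot": [0, 0, 0]}
    - {"slide": [0, 0, 0], "delta_rot": [0, 0, 0]}
    - {"slide": [0, 0, 0], "delta_rot": [0, 0, 0]}
    - {"slide": [0, 0, 0], "delta_rot": [0, 0, 0]}
    - {"slide": [0, 0, 0], "delta_rot": [0, 0, 0]}
    - {"slide": [0, 0, 0], "delta_rot": [0, 0, 0]}
    - {"slide": [0, 0, 0], "delta_rot": [0, 0, 0]}
    - {"slide": [0, 0, 0], "delta_rot": [0, 0, 0]}

```text
time_s: 15.1
eef_pos: [458.0, -232.9, 79.9]
tcp_rot: [[-1.0, -0.001, 0.0], [-0.001, 1.0, -0.0], [-0.0, -0.0, -1.0]]
force: [-1.9, 2.1, 6.0]
gripper_width: 0.001
grasp_force: 3.1
```

Emit:
servo_tool:
  deltas:
    - {"slide": [0, 0, -0.15], "delta_rot": [0, 0, 0]}
    - {"slide": [0, 0, -0.45], "delta_rot": [0, 0, 0]}
    - {"slide": [-0.246, 0.454, 0], "delta_rot": [0, 0, 0]}
    - {"slide": [-0.246, 0.454, 0], "delta_rot": [0, 0, 0]}
    - {"slide": [-0.246, 0.454, 0], "delta_rot": [0, 0, 0]}
    - {"slide": [-0.246, 0.454, 0], "delta_rot": [0, 0, 0]}
    - {"slide": [-0.246, 0.454, 0], "delta_rot": [0, 0, 0]}
    - {"slide": [0, 0, 0], "delta_rot": [0, 0, 0.01]}
    - {"slide": [0, 0, 0], "delta_rot": [0, 0, 0.01]}
    - {"slide": [0, 0, 0], "delta_rot": [0, 0, 0]}

```text
time_s: 16.35
eef_pos: [580.5, -5.5, 139.5]
tcp_rot: [[-0.992, 0.123, -0.0], [0.123, 0.992, -0.0], [0.0, -0.0, -1.0]]
force: [1.0, 0.1, -0.1]
gripper_width: 0.005
grasp_force: 0.0
```

Pads: left 2.2 mm, right 2.1 mm and middle 13.3 mm, each at about 6 N. The middle one is softest, so I'm going down onto its tag.

Emit:
servo_tool:
  deltas:
    - {"slide": [0, 0, 0.4], "delta_rot": [0, 0, 0]}
    - {"slide": [0, 0, 0.25], "delta_rot": [0, 0, 0]}
    - {"slide": [0, 0, 0.1], "delta_rot": [0, 0, 0]}
    - {"slide": [0, 0, 0.02], "delta_rot": [0, 0, 0]}
    - {"slide": [0, 0, 0.02], "delta_rot": [0, 0, 0]}
    - {"slide": [0, 0, 0.02], "delta_rot": [0, 0, 0]}
    - {"slide": [0, 0, 0.02], "delta_rot": [0, 0, 0]}
    - {"slide": [0, 0, 0.02], "delta_rot": [0, 0, 0]}
    - {"slide": [0, 0, 0], "delta_rot": [0, 0, 0]}
    - {"slide": [0, 0, 0], "delta_rot": [0, 0, 0]}

```text
time_s: 17.6
eef_pos: [581.4, -5.8, 55.1]
tcp_rot: [[-0.992, 0.124, 0.002], [0.124, 0.992, -0.0], [-0.002, -0.0, -1.0]]
force: [0.7, -0.4, 3.3]
gripper_width: -0.001
grasp_force: 1.9
```

Emit:
servo_tool:
  deltas:
    - {"slide": [0, 0, 0.015], "delta_rot": [0, 0, 0]}
    - {"slide": [0, 0, 0.015], "delta_rot": [0, 0, 0]}
    - {"slide": [0, 0, 0.015], "delta_rot": [0, 0, 0]}
    - {"slide": [0, 0, 0.015], "delta_rot": [0, 0, 0]}
    - {"slide": [0, 0, 0.015], "delta_rot": [0, 0, 0]}
    - {"slide": [0, 0, 0], "delta_rot": [0, 0, 0]}
    - {"slide": [0, 0, 0], "delta_rot": [0, 0, 0]}
    - {"slide": [0, 0, 0], "delta_rot": [0, 0, 0]}
    - {"slide": [0, 0, 0], "delta_rot": [0, 0, 0]}
    - {"slide": [0, 0, 0], "delta_rot": [0, 0, 0]}

```text
time_s: 18.85
eef_pos: [580.5, -5.7, 47.0]
tcp_rot: [[-0.992, 0.124, -0.0], [0.124, 0.992, -0.0], [0.0, -0.0, -1.0]]
force: [3.5, -1.1, 2.4]
gripper_width: 0.0
grasp_force: 1.7
```

Emit:
servo_tool:
  deltas:
    - {"slide": [0, 0, 0.005], "delta_rot": [0, 0, 0]}
    - {"slide": [0, 0, 0.005], "delta_rot": [0, 0, 0]}
    - {"slide": [0, 0, 0.005], "delta_rot": [0, 0, 0]}
    - {"slide": [0, 0, 0.005], "delta_rot": [0, 0, 0]}
    - {"slide": [0, 0, 0], "delta_rot": [0, 0, 0]}
    - {"slide": [0, 0, 0], "delta_rot": [0, 0, 0]}
    - {"slide": [0, 0, 0], "delta_rot": [0, 0, 0]}
    - {"slide": [0, 0, 0], "delta_rot": [0, 0, 0]}
    - {"slide": [0, 0, 0], "delta_rot": [0, 0, 0]}
    - {"slide": [0, 0, 0], "delta_rot": [0, 0, 0]}

```text
time_s: 20.1
eef_pos: [580.5, -5.6, 45.1]
tcp_rot: [[-0.992, 0.124, -0.0], [0.124, 0.992, 0.0], [0.0, -0.0, -1.0]]
force: [3.2, -0.8, 5.8]
gripper_width: -0.001
grasp_force: 2.5
```

Emit:
servo_tool:
  deltas:
    - {"slide": [0, 0, 0.004], "delta_rot": [0, 0, 0]}
    - {"slide": [0, 0, 0], "delta_rot": [0, 0, 0]}
    - {"slide": [0, 0, 0], "delta_rot": [0, 0, 0]}
    - {"slide": [0, 0, 0], "delta_rot": [0, 0, 0]}
    - {"slide": [0, 0, 0], "delta_rot": [0, 0, 0]}
    - {"slide": [0, 0, 0], "delta_rot": [0, 0, 0]}
    - {"slide": [0, 0, 0], "delta_rot": [0, 0, 0]}
    - {"slide": [0, 0, 0], "delta_rot": [0, 0, 0]}
    - {"slide": [0, 0, 0], "delta_rot": [0, 0, 0]}
    - {"slide": [0, 0, 0], "delta_rot": [0, 0, 0]}

```text
time_s: 21.35
eef_pos: [580.5, -5.7, 45.0]
tcp_rot: [[-0.992, 0.124, -0.0], [0.124, 0.992, 0.0], [0.0, -0.0, -1.0]]
force: [1.3, -0.6, 6.4]
gripper_width: -0.006
grasp_force: 3.5
```

Emit:
servo_tool:
  deltas:
    - {"slide": [0, 0, 0.006], "delta_rot": [0, 0, 0]}
    - {"slide": [0, 0, 0], "delta_rot": [0, 0, 0]}
    - {"slide": [0, 0, 0], "delta_rot": [0, 0, 0]}
    - {"slide": [0, 0, 0], "delta_rot": [0, 0, 0]}
    - {"slide": [0, 0, 0], "delta_rot": [0, 0, 0]}
    - {"slide": [0, 0, 0], "delta_rot": [0, 0, 0]}
    - {"slide": [0, 0, 0], "delta_rot": [0, 0, 0]}
    - {"slide": [0, 0, 0], "delta_rot": [0, 0, 0]}
    - {"slide": [0, 0, 0], "delta_rot": [0, 0, 0]}
    - {"slide": [0, 0, 0], "delta_rot": [0, 0, 0]}

```text
time_s: 22.6
eef_pos: [580.6, -5.7, 45.0]
tcp_rot: [[-0.992, 0.124, -0.0], [0.124, 0.992, -0.0], [0.0, -0.0, -1.0]]
force: [-0.4, -0.3, 10.8]
gripper_width: -0.003
grasp_force: 4.9
```

The tag is at its stop: z stays at 45.0 mm while the force rises to 10.8 N. Retreating up and away for a check.

Emit:
servo_tool:
  deltas:
    - {"slide": [0, 0, -0.03], "delta_rot": [0, 0, 0]}
    - {"slide": [0, 0, -0.3], "delta_rot": [0, 0, 0]}
    - {"slide": [0, 0, -0.5], "delta_rot": [0, 0, 0]}
    - {"slide": [0, 0, -0.5], "delta_rot": [0, 0, 0]}
    - {"slide": [0, 0, -0.5], "delta_rot": [0, 0, 0]}
    - {"slide": [0.4, 0, -0.4], "delta_rot": [0, 0, 0]}
    - {"slide": [0.4, 0, -0.3], "delta_rot": [0, 0, 0]}
    - {"slide": [0.4, 0, 0], "delta_rot": [0, 0, 0]}
    - {"slide": [0, 0, 0], "delta_rot": [0, 0, 0]}
    - {"slide": [0, 0, 0], "delta_rot": [0, 0, 0]}

```text
time_s: 23.85
eef_pos: [460.9, 9.3, 295.7]
tcp_rot: [[-0.992, 0.124, -0.002], [0.124, 0.992, 0.0], [0.002, 0.0, -1.0]]
force: [0.4, -0.2, 0.2]
gripper_width: 0.007
grasp_force: 0.0
```

Run:
```python
from cell import *
import cv2
b=cv2.resize(get_image("scene")["img"][170:350,230:510],None,fx=2.8,fy=2.8)
cv2.imwrite("pics/c3.png",b[:,:,::-1]);print(get_obs()["eef_pos"])
```

```text
[461.35676388   9.1836301  295.87178804]
```

View pics/c3.png

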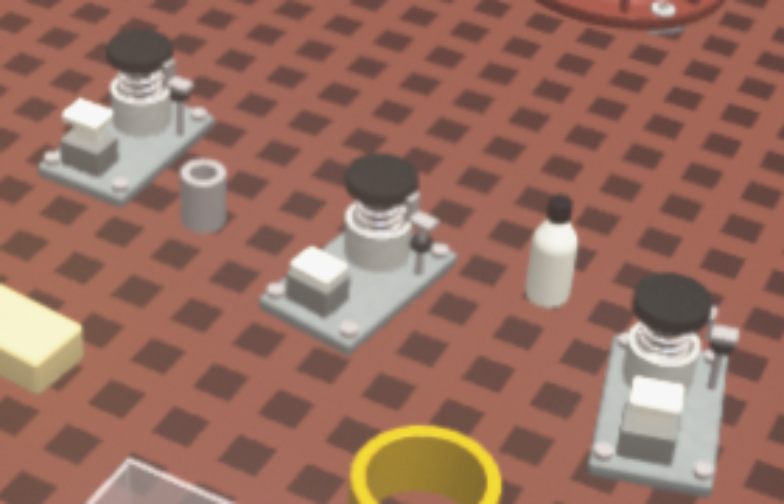

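The picture shows the middle mount's tag down (320,275) and its collar low (420,242). The other two tags are still up and nothing has shifted.

```bash
python3 -c "
from cell import *
print(hand_in())"
```

```text
the job is handed in; nothing more can be done
None
```

I pressed all three pads to about 6 N: the middle mount was softest (about 13 mm against about 2 mm for the others), so I pushed its tag down to the stop, left the other two up, moved the arm clear and handed in at about 24 s.

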